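# Prime the misting pump under its roll-top hood

## Task

Roll the hood's slatted shutter all the way up, prime the misting pump inside with at least three full strokes of its sprung hand lever (each right down to the stop and right back up), then roll the shutter fully shut again. Ease the lever up each time rather than letting it snap back, and leave the bowls, tub and jar where they stand.

Things in the scene. Friction and masses are not known exactly. Their poses are not given: they have to be found in the camera images.
- hood: Roll-top hood bolted to the table: half-round grey side cheeks 176 mm high, 12 mm thick, 304 mm apart inside, on an aluminium floor plate 8 mm thick; clear cover at the rear. The shutter hides the pump and bowls inside. Origin: centre of its underside, on the table. Axes: x level from the front opening to the rear, y along the track's axis, to the left seen from the robot, z up.
- shutter_axis (a point): Axis of the shutter's curved track at mid width, on the top face of the hood's floor plate (8 mm above the table). Same axes as the hood; the shutter turns about y.
- shutter (a joint): Angle of the pale wooden slatted shutter on its track, rad: 0 = fully shut (lower edge 20 mm above the floor plate), 1.35 = upper stop, rolled up over the rear. Opening takes its front edge up and back about shutter_axis. Slats on an arc of radius 160 mm (outer face 164 mm). It rubs, stays where it is left, and takes about 3 to 7 N at the pull.
- shutter_pull (a point): Grip point on the steel pull outside the shutter at mid width: a tab standing straight out to 209 mm from the axis, 26 mm high along the arc, 20 mm thick along y (pinch it across y). This point is 194 mm from the axis; shut, it is 32.5 degrees above level at the front (164 mm ahead of, 104 mm above shutter_axis); at 1.35 it is 110 degrees round, just past the top.
- pump_lever (a joint): Angle of the pump's hand lever, rad: 0 = up at rest (25 degrees above level), 0.68 = lower stop (14 degrees below level). A spring always pushes it up: about 5 N downward push at the bar starts it and about 10 N holds it at the bottom; let go, it snaps up at once.
- lever_bar (a point): Centre of the lever's black rubber cross bar: a round bar 22 mm in diameter and 80 mm long, lying along y, at the front end of the lever; about 123 mm above the table when up, 37 mm when fully down. It is 130 mm from lever_pivot.
- lever_pivot (a point): Pivot of the lever on the fixed steel pump inside the hood, 68 mm above the table, 60 mm behind the hood's centre and up to 15 mm left or right of it. The lever points from here to the hood's front and turns about the hood's y direction. Same axes as shutter_axis.
- bowl: Small white ceramic bowl, 72 mm across, 30 mm high, loose on the hood's floor beside the pump. Origin: centre of its underside. Leave it alone.
- dish: Small terracotta bowl, 68 mm across, 26 mm high, loose on the hood's floor on the other side of the pump. Origin: centre of its underside. Leave it alone.
- tub: Clear acrylic open tub 120 x 170 x 90 mm high, loose on the table at the hood's side. Origin: centre of its underside. Leave it alone.
- jar: Amber glass jar, 72 mm across, 100 mm high, loose on the table at the hood's side. Origin: centre of its underside. Leave it alone.

How it is judged:
By the outcome, as a careful person would: the job done as asked, in the order asked, and still so for the second after the job is handed in, with the robot touching nothing.
It also fails if it takes over 72 s, if anything falls off the work surface, if the arm or the gripper's body presses on something with over 40 N, if the wrist force passes 120 N, or if a joint passes its speed limit or range.

## Robot

A 7-joint arm with a two-finger parallel gripper is mounted at the origin on the work surface. World frame = base frame: x ahead of the robot, y to its left, z up, the work surface at z = 0. Lengths are in m, angles in rad, forces in N, time in s.
With the tool pointing down it reaches from about 0.35 to 0.9 m from the base axis. Payload 8.1 kg.
Tool frame: the origin (TCP) lies at the very end of the fingers, on their centre line; the grasp point (between the pads) lies 19 mm behind it (arm.tcp_to_grasp is the distance from the TCP to the grasp point, in m); z points along the fingers, y is the line along which they close (so a half turn about z gives the same grasp; the last joint's range is limited). The gripper opens to 92 mm and grips with 3 to 60 N. Pads are 19 mm wide; open, the fingers measure 130 mm over their backs; the gripper's body (75 mm by 190 mm) begins 47 mm behind the grasp point.
Start: joints at [1.167, 0.434, 0.025, 1.573, -0.012, 1.134, -0.075], TCP at [0.185, -0.597, 0.227] pointing down, gripper open.
Joint ranges: [-2.62, 2.62], [-0.44, 2.09], [-1.27, 1.32], [0.08, 2.57], [-1.32, 4.46], [0.12, 2], [-2.74, 2.74]. Speed limits (rad/s): [2.22, 2.22, 3.01, 3.01, 3.14, 3.14, 3.14].

## Interface

Orientations are given as a rotation vector (axis times angle).
In Python, from cell import arm gives the robot as it stands.
- The arm moves only by the tool nudge_tcp, called after ">>>" as name(argument=value, ...) on one line, values as JSON. Schema: {"type":"object","properties":{"steps":{"type":"array","items":{"type":"object","properties":{"sx":{"type":"number"},"sy":{"type":"number"},"sz":{"type":"number"},"yaw":{"type":"number"},"finger_gap":{"type":"number"}},"additionalProperties":false,"required":["finger_gap"]},"minItems":1,"maxItems":10},"clamp_n":{"type":"number"},"only":{"type":"string"},"quiet":{"type":"boolean"},"lines":{"type":"string"}},"required":["steps"],"additionalProperties":false}. steps is a list of rows, 1 to 10 of them, each an object with the fields sx, sy, sz (the shift in m), yaw (a turn about the tool's z in rad), finger_gap (the opening from 0.0 (shut) to 1.0 (fully open)); a field left out counts as zero (the opening has to be given); each row shifts and turns the commanded pose from where the row before left it, along the tool's axes as they then stand; what a row does not reach is not made up. A row lasts 1/10 s, in which the tool goes at most 0.05 m and 0.15 rad, less where a joint would pass 70% of its speed; a pose out of reach is approached as far as the arm can. The fingers move at their own pace and stop on an object; clamp_n is the grip in N (left out, the last holds). Time passes only in rows, so rows that do not move let the fingers close. The tool returns the time, the measured TCP pose, the force, the opening and the grip force at its end. only (a regular expression) keeps the lines of the reply that match it, lines (a string "A,B") keeps lines A to B, and quiet returns only ok. Input that does not fit is refused with a message, and nothing moves.
- arm.observe(): the state, without advancing time (a new reading comes with each control period).
- arm.get_image(name): name is "side" or "top"; returns a dict with "image" (400x640x3 uint8, blue, green, red), "fx", "fy", "cx", "cy" (pixels), "distortion" ([k1, k2, p1, p2, k3] as OpenCV has them; the pictures are not rectified), "cam_to_world" (4x4, takes a point from camera to world coordinates). Camera axes: x right, y down, z forward; pixel columns grow to the right and rows downward; lengths in m; the calibration is good to about 2 mm. A picture is of the moment at which its call begins. There is no depth.
- arm.sign_off(): hands the job in; it is judged then, once.
The state is a dict: "clock": time; "joints": joint angles; "dq": joint speeds; "joint_efforts": joint torques, N m; "position": TCP position; "ee_rot": TCP orientation; "force": force on the tool from outside, world axes, zero at the start; "ft_torque": the same for the moment, N m; "width": opening from 0.0 (shut) to 1.0 (fully open); "gripper_force": force on a finger pad.
Only numpy, scipy, OpenCV 4.12 (cv2) and the standard library are available. Lean on these libraries where they do the work, as an engineer would, in place of code of your own. Each camera call takes 0.05 s, during which the arm holds its last target. There are 200 camera calls.

## Working session

There is one attempt and no reset: what is moved stays moved. The work goes in short steps, Python scripts to look and compute and a tool call to move; the robot and the scene stay as the last step left them, time stands still between calls to the robot, and variables do not carry over. Pictures are saved under pics/ and viewed, at most 10 in all, crops included, and the job is handed in when it is done.

```bash
ls; mkdir -p pics
```

Run:
```python
from cell import arm
import cv2,numpy as np
for n in("side","top"):
    d=arm.get_image(n);cv2.imwrite(f"pics/{n}0.png",d["image"]);np.savez(f"{n}0.npz",**d)
    print(n,d["fx"],d["fy"],d["cx"],d["cy"],d["distortion"],np.round(d["cam_to_world"],4).tolist())
print(arm.observe())
```

```text
cell.py
pics
side 423.99228427560934 423.99228427560934 314.7031279875595 203.331625101151 [-0.00237566  0.          0.          0.          0.        ] [[0.9858, -0.1588, 0.0538, 0.533], [-0.1676, -0.944, 0.2843, -0.2481], [0.0057, -0.2893, -0.9572, 1.0208], [0.0, 0.0, 0.0, 1.0]]
top 435.5837333137617 435.5837333137617 316.40894684741403 204.5927529658956 [0.01707742 0.         0.         0.         0.        ] [[-0.0174, -0.9822, 0.1871, 0.3899], [-0.9998, 0.0163, -0.0072, 0.0346], [0.004, -0.1872, -0.9823, 1.1383], [0.0, 0.0, 0.0, 1.0]]
{'clock': 0.1, 'joints': array([ 1.167419  ,  0.43511886,  0.0249482 ,  1.57401315, -0.0116014 ,
        1.13400907, -0.07504967]), 'dq': array([ 0.00102879, -0.00107359, -0.00131436, -0.00336368,  0.00179453,
       -0.00117842, -0.00216135]), 'joint_efforts': array([ 4.02759659e-03, -6.69131112e+01,  9.88736339e-01, -3.15144217e+01,
       -6.03799056e-02,  3.74498684e-02,  4.02139131e-05]), 'position': array([ 0.1849892 , -0.59650698,  0.22604184]), 'ee_rot': array([-3.10478204e+00, -4.70481473e-01,  5.07850584e-04]), 'force': array([-0.0578328 ,  0.30448252,  0.40870609]), 'ft_torque': array([ 0.02085156,  0.01120712, -0.00587743]), 'gripper_force': 0.0, 'width': 1.0008024792337047}
```

View pics/side0.png

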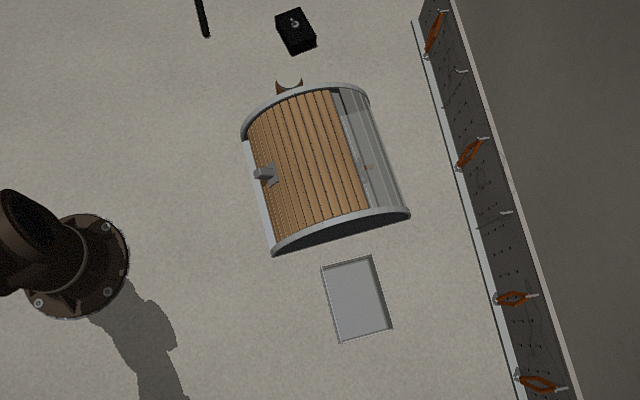

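View pics/top0.png

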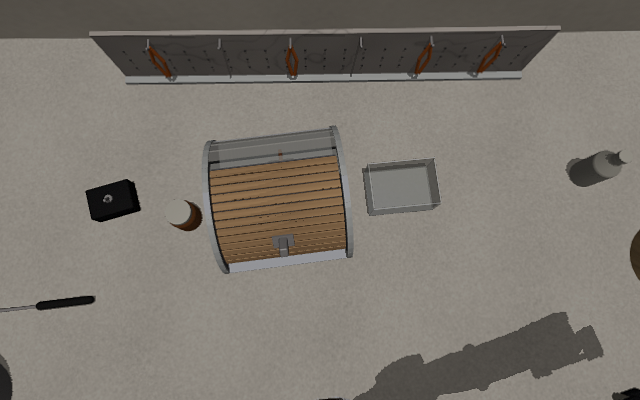

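The side view shows the hood, with its pull near (265,174) and front plate edge from (243,140) to (273,254). In the top view the pull is near (284,243) and the front edge runs from (228,271) to (352,257). The jar is on the hood's left (y+) and the tub on its right. I'll make enlarged crops to pick points.

Run:
```python
import cv2,numpy as np
a=cv2.imread("pics/side0.png")[75:265,230:420];b=cv2.imread("pics/top0.png")[120:280,195:360]
A=cv2.resize(a,(400,400),interpolation=cv2.INTER_CUBIC);B=cv2.resize(b,(400,388),interpolation=cv2.INTER_CUBIC)
o=np.zeros((400,800,3),np.uint8);o[:,:400]=A;o[:388,400:]=B;cv2.imwrite("pics/crop0.png",o)
```

```text
(no output)
```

View pics/crop0.png

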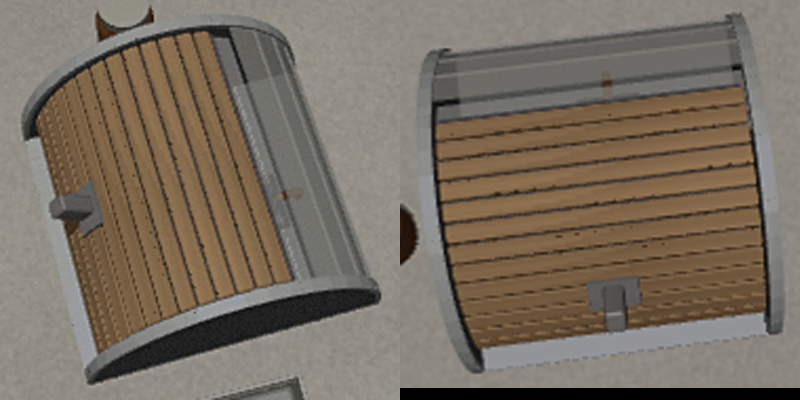

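Create h.py:
```python
import cv2,numpy as np
def ray(n,p,tag="0"):
    d=np.load(f"{n}{tag}.npz");K=np.array([[d["fx"],0,d["cx"]],[0,d["fy"],d["cy"]],[0,0,1]],float)
    u=cv2.undistortPoints(np.array([[p]],float),K,d["distortion"].astype(float))[0,0]
    T=d["cam_to_world"];r=T[:3,:3]@np.r_[u,1];return T[:3,3],r/np.linalg.norm(r)
def plane(n,p,z,tag="0"):
    o,r=ray(n,p,tag);return o+r*(z-o[2])/r[2]
def tri(ps,pt,tag="0"):
    a,u=ray("side",ps,tag);b,v=ray("top",pt,tag)
    s=np.linalg.lstsq(np.c_[u,-v],b-a,rcond=None)[0];P,Q=a+u*s[0],b+v*s[1];return (P+Q)/2,np.linalg.norm(P-Q)
S=lambda x,y:(x/2.1053+230-.25,y/2.1053+75-.25)
T=lambda x,y:((x-400)/2.4242+195-.25,y/2.4242+120-.25)
```

Run:
```python
from h import *
np.set_printoptions(precision=4,suppress=True)
print("tip",tri(S(52,211),T(617,330)))
L=plane("top",T(484,370),.008);R=plane("top",T(765,333),.008);print("top front",L,R,np.linalg.norm(L-R),np.arctan2(*( -(R-L)[:2]*[-1,1])))
l=plane("side",S(24,137),.008);r=plane("side",S(90,380),.0);print("side front",l,r,np.arctan2(*((l-r)[:2]*[-1,1])),np.linalg.norm(l-r))
# rear right cheek bottom corner / front-right cheek corner
print("right cheek F,B side",plane("side",S(88,382),0),plane("side",S(379,300),0))
print("pull base mid",tri(S(90,209),T(614,292)))
print("jar",plane("top",(185,215),.1)," tub",plane("top",(402,188),.0))
```

```text
tip (array([0.4621, 0.1028, 0.1346]), np.float64(0.0012141311474526684))
top front [0.4322 0.2522 0.008 ] [ 0.4659 -0.0459  0.008 ] 0.29997729693205527 0.11255690303675524
side front [0.4296 0.2555 0.008 ] [ 0.4675 -0.0575  0.    ] 0.12056076122120105 0.3153378439103323
right cheek F,B side [ 0.4649 -0.0594  0.    ] [ 0.8182 -0.0199  0.    ]
pull base mid (array([0.5009, 0.1073, 0.1114]), np.float64(0.0006217585298954601))
jar [0.5674 0.344  0.1   ]  tub [ 0.6482 -0.2039  0.    ]
```

>>> nudge_tcp(steps=[{"sy":-0.01,"yaw":0.093,"finger_gap":1},{"sx":0.01,"sy":-0.03,"yaw":0.093,"finger_gap":1},{"sx":0.02,"sy":-0.037,"finger_gap":1},{"sx":0.02,"sy":-0.037,"finger_gap":1},{"sx":0.02,"sy":-0.037,"finger_gap":1},{"sx":0.02,"sy":-0.037,"finger_gap":1},{"sx":0.02,"sy":-0.037,"finger_gap":1},{"sx":0.02,"sy":-0.037,"finger_gap":1},{"sx":0.02,"sy":-0.037,"finger_gap":1},{"sx":0.02,"sy":-0.037,"finger_gap":1}], clamp_n=20)

```text
clock: 1.1
position: [0.311, -0.2419, 0.2267]
ee_rot: [3.136, 0.18, -0.0]
force: [1.2, -0.4, 0.5]
width: 1.0
gripper_force: 0.0
```

>>> nudge_tcp(steps=[{"sx":0.02,"sy":-0.037,"finger_gap":1},{"sx":0.02,"sy":-0.037,"finger_gap":1},{"sx":0.02,"sy":-0.037,"finger_gap":1},{"sx":0.02,"sy":-0.037,"finger_gap":1},{"sx":0.02,"sy":-0.037,"finger_gap":1},{"sx":0.02,"sy":-0.037,"finger_gap":1},{"sx":0.02,"sy":-0.037,"finger_gap":1},{"sx":0.02,"sy":-0.03,"finger_gap":1},{"finger_gap":1}])

```text
clock: 2.0
position: [0.438, 0.0666, 0.2268]
ee_rot: [-3.133, -0.19, -0.002]
force: [0.3, -1.0, 0.6]
width: 1.001
gripper_force: 0.0
```

Add to h.py:
```python
def hood(p,c=(np.cos(.115),np.sin(.115))):
    return np.array([c[0]*p[0]+c[1]*p[1],-c[1]*p[0]+c[0]*p[1],p[2]])
def st():
    from cell import arm
    from scipy.spatial.transform import Rotation as R
    s=arm.observe();q=R.from_rotvec(s["ee_rot"]).as_matrix()
    print("h,y,z",np.round(hood(s["position"]),4),"yaw",round(np.arctan2(q[1,0],q[0,0]),3),"zdir",np.round(q[:,2],3),"F",np.round(s["force"],1),"t",s["clock"],"w",round(s["width"],3),"g",s["gripper_force"])
```

```bash
python3 -c "from h import *;st()"
```

```text
h,y,z [0.4428 0.0159 0.2268] yaw 0.121 zdir [ 0.001  0.003 -1.   ] F [ 0.3 -1.   0.6] t 2.0 w 1.001 g 0.0
```

>>> nudge_tcp(steps=[{"sx":0.016,"sy":-0.017,"yaw":0.006,"finger_gap":1},{"sx":0.015,"sy":-0.017,"finger_gap":1},{"sz":0.03,"finger_gap":1},{"sz":0.03,"finger_gap":1},{"sz":0.03,"finger_gap":1},{"sz":0.02,"finger_gap":1},{"sz":0.013,"finger_gap":1},{"sz":0.01,"finger_gap":1},{"finger_gap":1}])

```text
clock: 2.9
position: [0.4633, 0.0986, 0.093]
ee_rot: [3.137, 0.17, -0.002]
force: [-0.4, 0.1, 0.5]
width: 0.998
gripper_force: 0.0
```

Run:
```python
from h import *;st()
from cell import arm
ims=[]
for n in("side","top"):
    d=arm.get_image(n);np.savez(f"{n}1.npz",**d);ims.append(d["image"])
a=cv2.resize(ims[0][90:270,220:400],(400,400));b=cv2.resize(ims[1][130:310,195:375],(400,400))
cv2.imwrite("pics/p1.png",np.hstack([a,b]))
```

```text
h,y,z [0.4715 0.0448 0.093 ] yaw 0.108 zdir [-0.001 -0.001 -1.   ] F [-0.4  0.1  0.5] t 2.9 w 0.998 g 0.0
```

View pics/p1.png

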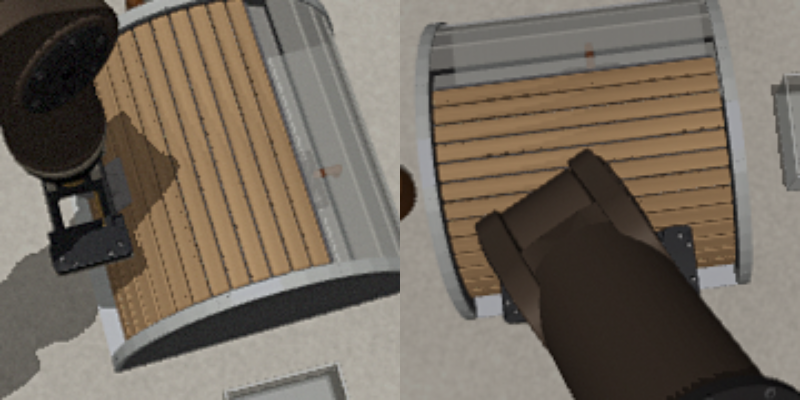

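The view shows the fingers straddling the pull, just outside the slats (left half, around (95,220)). Next I close the gripper.

>>> nudge_tcp(steps=[{"sx":0.002,"sy":-0.004,"yaw":-0.006,"finger_gap":0.5},{"finger_gap":0},{"finger_gap":0},{"finger_gap":0},{"finger_gap":0},{"finger_gap":0}], clamp_n=15)

```text
clock: 3.6
position: [0.4653, 0.1032, 0.0938]
ee_rot: [3.136, 0.18, 0.0]
force: [0.3, 0.0, -0.1]
width: 0.526
gripper_force: 0.0
```

```bash
python3 -c "from h import *;st()"
```

```text
h,y,z [0.4741 0.0491 0.0938] yaw 0.115 zdir [ 0. -0. -1.] F [ 0.3  0.  -0.1] t 3.6 w 0.526 g 0.0
```

>>> nudge_tcp(steps=[{"finger_gap":0},{"finger_gap":0},{"finger_gap":0},{"finger_gap":0},{"finger_gap":0}], clamp_n=15)

```text
clock: 4.1
position: [0.4653, 0.1031, 0.0937]
ee_rot: [3.136, 0.18, -0.0]
force: [-0.3, -0.4, -0.3]
width: 0.215
gripper_force: 15.0
```

```bash
python3 -c "from h import *;st()
for a in range(0,80,7):
  t=np.radians(32.5+min(a,77.35)); print(a,np.round([-.194*np.cos(t)+.638,.008+.194*np.sin(t)-.019],4))"
```

```text
h,y,z [0.4741 0.0491 0.0937] yaw 0.115 zdir [-0. -0. -1.] F [-0.3 -0.4 -0.3] t 4.1 w 0.215 g 14.999902993440628
0 [0.4744 0.0932]
7 [0.4883 0.1124]
14 [0.5045 0.1297]
21 [0.5226 0.1449]
28 [0.5425 0.1578]
35 [0.5638 0.1682]
42 [0.5862 0.1759]
49 [0.6093 0.1809]
56 [0.6329 0.1829]
63 [0.6566 0.1821]
70 [0.68   0.1784]
77 [0.7028 0.1719]
```

>>> nudge_tcp(steps=[{"sx":0.0066,"sz":-0.0098,"finger_gap":0},{"sx":0.0073,"sz":-0.0094,"finger_gap":0},{"sx":0.0079,"sz":-0.0089,"finger_gap":0},{"sx":0.0083,"sz":-0.0084,"finger_gap":0},{"sx":0.0088,"sz":-0.0079,"finger_gap":0},{"sx":0.0093,"sz":-0.0073,"finger_gap":0},{"finger_gap":0}])

```text
clock: 4.8
position: [0.5152, 0.1088, 0.1457]
ee_rot: [-3.136, -0.179, -0.003]
force: [6.7, 0.9, -7.2]
width: 0.215
gripper_force: 15.0
```

```bash
python3 -c "from h import *;st()"
```

```text
h,y,z [0.5243 0.049  0.1457] yaw 0.114 zdir [ 0.002  0.001 -1.   ] F [ 6.7  0.9 -7.2] t 4.8 w 0.215 g 14.994597136974335
```

>>> nudge_tcp(steps=[{"sx":0.0105,"sz":-0.0055,"finger_gap":0},{"sx":0.0107,"sz":-0.0050,"finger_gap":0},{"sx":0.0110,"sz":-0.0045,"finger_gap":0},{"sx":0.0109,"sz":-0.0047,"finger_gap":0},{"sx":0.0111,"sz":-0.0042,"finger_gap":0},{"sx":0.0113,"sz":-0.0035,"finger_gap":0},{"sx":0.0115,"sz":-0.0028,"finger_gap":0},{"sx":0.0116,"sz":-0.0022,"finger_gap":0},{"finger_gap":0}])

```text
clock: 5.7
position: [0.6023, 0.1189, 0.178]
ee_rot: [-3.136, -0.179, -0.001]
force: [-0.1, -0.1, -1.1]
width: 0.005
gripper_force: 0.0
```

```bash
python3 -c "from h import *;st()"
```

```text
h,y,z [0.6119 0.049  0.178 ] yaw 0.114 zdir [ 0.  0. -1.] F [-0.1 -0.1 -1.1] t 5.7 w 0.005 g 0.0
```

The tab slipped out (opening 0.005), so I look again.

>>> nudge_tcp(steps=[{"sz":-0.03,"finger_gap":0},{"sx":-0.03,"sz":-0.03,"finger_gap":0},{"sx":-0.05,"sz":-0.01,"finger_gap":1},{"sx":-0.05,"finger_gap":1},{"sx":-0.04,"finger_gap":1},{"sx":-0.03,"finger_gap":1},{"finger_gap":1}])

```text
clock: 6.4
position: [0.3995, 0.0955, 0.2478]
ee_rot: [3.134, 0.182, -0.001]
force: [1.0, -0.1, 0.4]
width: 0.39
gripper_force: 0.0
```

Run:
```python
from h import *;st()
from cell import arm
ims=[]
for n in("side","top"):
    d=arm.get_image(n);np.savez(f"{n}2.npz",**d);ims.append(d["image"])
a=cv2.resize(ims[0][80:260,220:400],(400,400));b=cv2.resize(ims[1][110:290,195:375],(400,400))
cv2.imwrite("pics/p2.png",np.hstack([a,b]))
```

```text
h,y,z [0.4078 0.049  0.2478] yaw 0.116 zdir [-0.001 -0.002 -1.   ] F [ 1.  -0.1  0.4] t 6.4 w 0.39 g 0.0
```

View pics/p2.png

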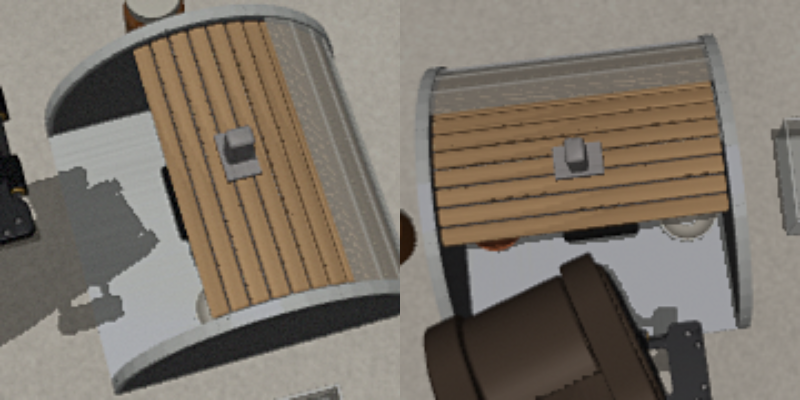

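The shutter is about half open. The top of the pull is at side crop (238,132) and top crop (574,146), and the black bar shows under the shutter's edge. Next I triangulate the tab.

Run:
```python
from h import *
f=lambda x,y:(x/2.222+220-.25,y/2.222+80-.25)
g=lambda x,y:((x-400)/2.222+195-.25,y/2.222+110-.25)
P,e=tri(f(238,132),g(574,143),"2");h=hood(P);print(P,e,h)
for n,p in(("lip c L",g(443,245)),("lip c R",g(728,211))):
  print(n,hood(plane("top",p,.155,"2")))
# bar in top view front edge ends
print(hood(plane("top",g(566,239),.12,"2")),hood(plane("top",g(637,230),.12,"2")))
for ax in(.63,.634,.638): print(ax,np.hypot(h[0]-ax,h[2]-.008),np.degrees(np.arctan2(h[2]-.008,ax-h[0])))
```

```text
[0.6276913  0.1186166  0.23149881] 0.00644149994836734 [0.63715613 0.04580761 0.23149881]
lip c L [0.5716947  0.19679608 0.155     ]
lip c R [ 0.56844872 -0.09809748  0.155     ]
[0.56736398 0.07411427 0.12      ] [ 0.5670758  -0.00200785  0.12      ]
0.63 0.22361334405472966 91.83390640321403
0.634 0.2235210921060255 90.80904587173964
0.638 0.22350040177413946 89.78366738843813
```

>>> nudge_tcp(steps=[{"sx":0.04,"finger_gap":0},{"sx":0.04,"finger_gap":0},{"sx":0.04,"sz":0.01,"finger_gap":0},{"sx":0.04,"sz":0.02,"finger_gap":0},{"sx":0.02,"sz":0.015,"finger_gap":0},{"sx":0.01,"sz":0.01,"finger_gap":0},{"sz":0.006,"finger_gap":0},{"finger_gap":0}])

```text
clock: 7.3
position: [0.5912, 0.1179, 0.1858]
ee_rot: [3.136, 0.181, -0.003]
force: [0.3, -0.4, 0.2]
width: 0.006
gripper_force: 0.0
```

```bash
python3 -c "from h import *;st()"
```

```text
h,y,z [0.6008 0.0492 0.1858] yaw 0.115 zdir [-0.002 -0.    -1.   ] F [ 0.3 -0.4  0.2] t 7.3 w 0.006 g 0.0
```

>>> nudge_tcp(steps=[{"sx":0.008,"finger_gap":0},{"sx":0.008,"finger_gap":0},{"sx":0.008,"finger_gap":0},{"sx":0.008,"finger_gap":0},{"sx":0.008,"finger_gap":0},{"sx":0.008,"finger_gap":0},{"sx":0.008,"finger_gap":0},{"finger_gap":0}])

```text
clock: 8.1
position: [0.6492, 0.1243, 0.1864]
ee_rot: [-3.136, -0.179, -0.001]
force: [-0.4, -0.5, -0.5]
width: 0.012
gripper_force: 0.0
```

```bash
python3 -c "from h import *;st()"
```

```text
h,y,z [0.6591 0.049  0.1864] yaw 0.114 zdir [ 0.001  0.    -1.   ] F [-0.4 -0.5 -0.5] t 8.1 w 0.012 g 0.0
```

>>> nudge_tcp(steps=[{"sx":0.005,"finger_gap":0},{"sx":0.005,"finger_gap":0},{"sx":0.005,"finger_gap":0}])

```text
clock: 8.4
position: [0.6627, 0.1259, 0.1866]
ee_rot: [3.136, 0.18, -0.001]
force: [-13.4, -2.0, 1.3]
width: 0.006
gripper_force: 7.1
```

```bash
python3 -c "from h import *;st()"
```

```text
h,y,z [0.6727 0.0491 0.1866] yaw 0.115 zdir [-0.001 -0.    -1.   ] F [-13.4  -2.    1.3] t 8.4 w 0.006 g 7.118882336653769
```

>>> nudge_tcp(steps=[{"sx":0.004,"finger_gap":0},{"finger_gap":0}])

```text
clock: 8.6
position: [0.6629, 0.126, 0.1862]
ee_rot: [3.134, 0.181, -0.014]
force: [-17.8, -3.5, 9.5]
width: -0.0
gripper_force: 10.1
```

```bash
python3 -c "from h import *;st()"
```

```text
h,y,z [0.6729 0.0491 0.1862] yaw 0.115 zdir [-0.009 -0.002 -1.   ] F [-17.8  -3.5   9.5] t 8.6 w -0.0 g 10.127905721019488
```

>>> nudge_tcp(steps=[{"sx":0.003,"finger_gap":0},{"finger_gap":0}])

```text
clock: 8.8
position: [0.6632, 0.126, 0.1861]
ee_rot: [3.133, 0.182, -0.021]
force: [-28.3, -5.8, 16.5]
width: 0.003
gripper_force: 16.3
```

```bash
python3 -c "from h import *;st()"
```

```text
h,y,z [0.6733 0.0491 0.1861] yaw 0.116 zdir [-0.013 -0.004 -1.   ] F [-28.3  -5.8  16.5] t 8.8 w 0.003 g 16.306876429589465
```

>>> nudge_tcp(steps=[{"sx":-0.02,"sz":-0.01,"finger_gap":0},{"sx":-0.04,"sz":-0.02,"finger_gap":0},{"sx":-0.05,"finger_gap":0},{"sx":-0.05,"finger_gap":0},{"sx":-0.05,"finger_gap":0},{"sx":-0.05,"finger_gap":0},{"sx":-0.02,"finger_gap":0},{"finger_gap":0}])

```text
clock: 9.6
position: [0.3894, 0.0943, 0.2172]
ee_rot: [3.135, 0.181, 0.001]
force: [0.8, -0.2, 0.4]
width: 0.005
gripper_force: 0.0
```

Run:
```python
from h import *;st()
from cell import arm
ims=[]
for n in("side","top"):
    d=arm.get_image(n);np.savez(f"{n}3.npz",**d);ims.append(d["image"])
a=cv2.resize(ims[0][80:260,220:400],(400,400));b=cv2.resize(ims[1][110:290,195:375],(400,400))
cv2.imwrite("pics/p3.png",np.hstack([a,b]))
```

```text
h,y,z [0.3977 0.049  0.2172] yaw 0.116 zdir [ 0.001 -0.002 -1.   ] F [ 0.8 -0.2  0.4] t 9.6 w 0.005 g 0.0
```

View pics/p3.png

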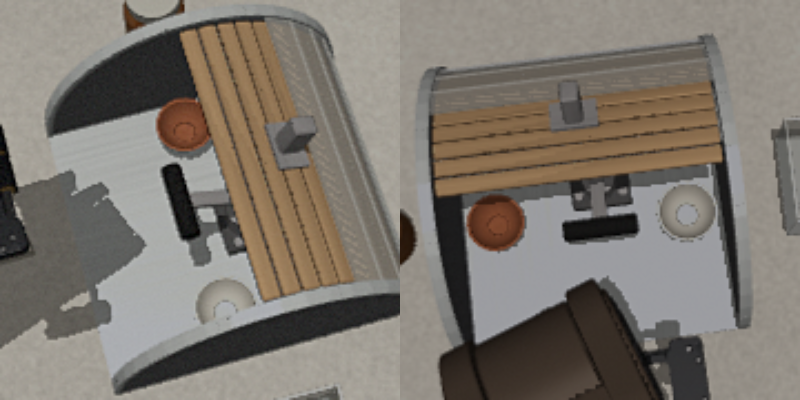

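The shutter is at the top with its pull past vertical. The bar's centre is near side crop (180,202) and top crop (600,229), and the bowls stand well to either side.

Run:
```python
from h import *
def blob(n,roi):
    im=np.load(f"{n}3.npz")["image"];g=im.max(2);x0,y0,x1,y1=roi
    m=np.zeros_like(g);m[y0:y1,x0:x1]=(g[y0:y1,x0:x1]<50)*255
    k,l,s,c=cv2.connectedComponentsWithStats(m);i=1+s[1:,4].argmax();print(n,s[i],c[i]);return c[i]
a=blob("side",(288,150,312,192));b=blob("top",(264,204,306,222))
P,e=tri(a,b,"3");print(P,e,hood(P))
print(hood(plane("side",a,.123,"3")),hood(plane("top",b,.123,"3")))
g=lambda x,y:((x-400)/2.222+195-.25,y/2.222+110-.25)
print("lip",hood(plane("top",g(437,194),.168,"3")),hood(plane("top",g(718,163),.168,"3")))
```

```text
side [293 154  17  34 302] [300.98013245 170.57615894]
top [268 206  34  13 295] [284.69152542 212.10847458]
[0.56667108 0.1025216  0.1178866 ] 0.0014756618540247997 [0.57469211 0.03682079 0.1178866 ]
[0.57357254 0.03461364 0.123     ] [0.57448921 0.03679655 0.123     ]
lip [0.6226566  0.19545814 0.168     ] [ 0.61728993 -0.09392156  0.168     ]
```

>>> nudge_tcp(steps=[{"sx":0.04,"sy":0.007,"finger_gap":0},{"sx":0.04,"sy":0.006,"finger_gap":0},{"sx":0.04,"finger_gap":0},{"sx":0.035,"finger_gap":0},{"sx":0.014,"sz":0.02,"finger_gap":0},{"sz":0.025,"finger_gap":0},{"sz":0.018,"finger_gap":0},{"sz":0.008,"finger_gap":0},{"finger_gap":0}], clamp_n=20)

```text
clock: 10.6
position: [0.5612, 0.1011, 0.1443]
ee_rot: [-3.136, -0.18, 0.003]
force: [0.2, 0.4, 0.5]
width: 0.003
gripper_force: 0.0
```

```bash
python3 -c "from h import *;st()"
```

```text
h,y,z [0.5691 0.0361 0.1443] yaw 0.115 zdir [-0.002 -0.    -1.   ] F [0.2 0.4 0.5] t 10.6 w 0.003 g 0.0
```

>>> nudge_tcp(steps=[{"sz":0.009,"finger_gap":0},{"sx":-0.001,"sz":0.009,"finger_gap":0},{"sx":-0.001,"sz":0.009,"finger_gap":0},{"sx":-0.001,"sz":0.009,"finger_gap":0},{"sx":-0.001,"sz":0.009,"finger_gap":0},{"sx":-0.001,"sz":0.009,"finger_gap":0},{"sz":0.009,"finger_gap":0},{"sz":0.009,"finger_gap":0},{"sz":0.009,"finger_gap":0}])

```text
clock: 11.5
position: [0.5551, 0.1005, 0.0648]
ee_rot: [3.136, 0.18, -0.001]
force: [-4.6, -1.1, 8.1]
width: 0.006
gripper_force: 4.1
```

```bash
python3 -c "from h import *;st()"
```

```text
h,y,z [0.563  0.0362 0.0648] yaw 0.115 zdir [-0.001 -0.001 -1.   ] F [-4.6 -1.1  8.1] t 11.5 w 0.006 g 4.13032254204154
```

>>> nudge_tcp(steps=[{"sz":0.007,"finger_gap":0},{"sz":0.006,"finger_gap":0},{"sz":0.005,"finger_gap":0},{"finger_gap":0}])

```text
clock: 11.9
position: [0.5566, 0.1007, 0.0475]
ee_rot: [3.136, 0.18, 0.003]
force: [-2.8, -1.0, 9.4]
width: 0.008
gripper_force: 4.9
```

```bash
python3 -c "from h import *;st()"
```

```text
h,y,z [0.5645 0.0362 0.0475] yaw 0.115 zdir [ 0.002 -0.    -1.   ] F [-2.8 -1.   9.4] t 11.9 w 0.008 g 4.932805392891169
```

>>> nudge_tcp(steps=[{"sz":0.004,"finger_gap":0},{"finger_gap":0}])

```text
clock: 12.1
position: [0.5569, 0.1008, 0.0461]
ee_rot: [3.135, 0.18, 0.005]
force: [-12.3, -4.8, 40.5]
width: 0.003
gripper_force: 20.1
```

```bash
python3 -c "from h import *;st()"
```

```text
h,y,z [0.5648 0.0363 0.0461] yaw 0.115 zdir [ 0.003 -0.001 -1.   ] F [-12.3  -4.8  40.5] t 12.1 w 0.003 g 20.1296579092741
```

>>> nudge_tcp(steps=[{"sz":-0.005,"finger_gap":0},{"sz":-0.005,"finger_gap":0},{"sz":-0.005,"finger_gap":0},{"sz":-0.005,"finger_gap":0},{"sz":-0.005,"finger_gap":0},{"sz":-0.005,"finger_gap":0},{"sz":-0.005,"finger_gap":0},{"sz":-0.005,"finger_gap":0},{"sz":-0.005,"finger_gap":0},{"sx":0.001,"sz":-0.005,"finger_gap":0}])

```text
clock: 13.1
position: [0.5575, 0.1008, 0.0938]
ee_rot: [3.136, 0.18, 0.003]
force: [-2.4, 0.5, 6.3]
width: 0.002
gripper_force: 3.4
```

>>> nudge_tcp(steps=[{"sx":0.001,"sz":-0.005,"finger_gap":0},{"sx":0.001,"sz":-0.005,"finger_gap":0},{"sx":0.001,"sz":-0.005,"finger_gap":0},{"sx":0.001,"sz":-0.005,"finger_gap":0},{"sz":-0.005,"finger_gap":0},{"sz":-0.005,"finger_gap":0},{"sz":-0.005,"finger_gap":0},{"sz":-0.005,"finger_gap":0},{"finger_gap":0}])

```text
clock: 14.0
position: [0.561, 0.1012, 0.1333]
ee_rot: [3.136, 0.18, 0.001]
force: [2.4, 0.2, 3.7]
width: 0.005
gripper_force: 2.1
```

```bash
python3 -c "from h import *;st()"
```

```text
h,y,z [0.5689 0.0362 0.1333] yaw 0.115 zdir [ 0. -0. -1.] F [2.4 0.2 3.7] t 14.0 w 0.005 g 2.1201664488762617
```

>>> nudge_tcp(steps=[{"sz":-0.003,"finger_gap":0},{"sz":-0.003,"finger_gap":0},{"sz":-0.003,"finger_gap":0},{"finger_gap":0}])

```text
clock: 14.4
position: [0.5606, 0.1011, 0.1417]
ee_rot: [3.136, 0.18, -0.001]
force: [0.9, -0.4, -0.5]
width: 0.005
gripper_force: 0.0
```

```bash
python3 -c "from h import *;st()"
```

```text
h,y,z [0.5685 0.0361 0.1417] yaw 0.115 zdir [-0.001 -0.    -1.   ] F [ 0.9 -0.4 -0.5] t 14.4 w 0.005 g 0.0
```

>>> nudge_tcp(steps=[{"sz":0.009,"finger_gap":0},{"sx":-0.001,"sz":0.009,"finger_gap":0},{"sx":-0.001,"sz":0.009,"finger_gap":0},{"sx":-0.001,"sz":0.009,"finger_gap":0},{"sx":-0.001,"sz":0.009,"finger_gap":0},{"sx":-0.001,"sz":0.009,"finger_gap":0},{"sz":0.009,"finger_gap":0},{"sz":0.009,"finger_gap":0},{"sz":0.009,"finger_gap":0},{"sz":0.008,"finger_gap":0}])

```text
clock: 15.4
position: [0.5549, 0.1004, 0.0517]
ee_rot: [3.136, 0.181, -0.003]
force: [-1.5, -1.3, 9.2]
width: 0.003
gripper_force: 4.5
```

>>> nudge_tcp(steps=[{"sz":0.006,"finger_gap":0},{"sz":0.002,"finger_gap":0},{"finger_gap":0}])

```text
clock: 15.7
position: [0.5558, 0.1006, 0.0464]
ee_rot: [3.135, 0.18, 0.001]
force: [-10.6, -3.8, 35.9]
width: 0.007
gripper_force: 17.2
```

```bash
python3 -c "from h import *;st()"
```

```text
h,y,z [0.5637 0.0362 0.0464] yaw 0.115 zdir [ 0.001 -0.001 -1.   ] F [-10.6  -3.8  35.9] t 15.7 w 0.007 g 17.182291746139526
```

>>> nudge_tcp(steps=[{"sz":-0.005,"finger_gap":0},{"sz":-0.005,"finger_gap":0},{"sz":-0.005,"finger_gap":0},{"sz":-0.005,"finger_gap":0},{"sz":-0.005,"finger_gap":0},{"sz":-0.005,"finger_gap":0},{"sz":-0.005,"finger_gap":0},{"sz":-0.005,"finger_gap":0},{"sz":-0.005,"finger_gap":0},{"sx":0.001,"sz":-0.005,"finger_gap":0}])

```text
clock: 16.7
position: [0.5565, 0.1006, 0.0945]
ee_rot: [3.136, 0.18, -0.001]
force: [-1.8, -0.0, 6.9]
width: -0.001
gripper_force: 3.4
```

>>> nudge_tcp(steps=[{"sx":0.001,"sz":-0.005,"finger_gap":0},{"sx":0.001,"sz":-0.005,"finger_gap":0},{"sx":0.001,"sz":-0.005,"finger_gap":0},{"sx":0.001,"sz":-0.005,"finger_gap":0},{"sz":-0.005,"finger_gap":0},{"sz":-0.005,"finger_gap":0},{"sz":-0.005,"finger_gap":0},{"sz":-0.005,"finger_gap":0},{"sz":-0.004,"finger_gap":0},{"sz":-0.003,"finger_gap":0}])

```text
clock: 17.7
position: [0.5599, 0.1009, 0.1413]
ee_rot: [3.136, 0.18, -0.003]
force: [0.0, 0.9, -0.0]
width: 0.006
gripper_force: 0.0
```

```bash
python3 -c "from h import *;st()"
```

```text
h,y,z [0.5678 0.036  0.1413] yaw 0.115 zdir [-0.002 -0.001 -1.   ] F [ 0.   0.9 -0. ] t 17.7 w 0.006 g 0.0
```

Two more strokes follow, the fourth as a spare.

>>> nudge_tcp(steps=[{"sz":0.009,"finger_gap":0},{"sx":-0.001,"sz":0.009,"finger_gap":0},{"sx":-0.001,"sz":0.009,"finger_gap":0},{"sx":-0.001,"sz":0.009,"finger_gap":0},{"sx":-0.001,"sz":0.009,"finger_gap":0},{"sz":0.009,"finger_gap":0},{"sz":0.009,"finger_gap":0},{"sz":0.009,"finger_gap":0},{"sz":0.009,"finger_gap":0},{"sz":0.008,"finger_gap":0}])

```text
clock: 18.7
position: [0.5557, 0.1005, 0.0515]
ee_rot: [3.136, 0.181, -0.003]
force: [-1.6, -0.8, 9.0]
width: 0.004
gripper_force: 4.5
```

>>> nudge_tcp(steps=[{"sz":0.006,"finger_gap":0},{"sz":0.002,"finger_gap":0},{"finger_gap":0}])

```text
clock: 19.0
position: [0.5565, 0.1006, 0.0463]
ee_rot: [3.135, 0.18, 0.0]
force: [-11.6, -2.9, 37.2]
width: 0.003
gripper_force: 18.0
```

```bash
python3 -c "from h import *;st()"
```

```text
h,y,z [0.5644 0.0361 0.0463] yaw 0.115 zdir [ 0.    -0.001 -1.   ] F [-11.6  -2.9  37.2] t 19.0 w 0.003 g 17.957909479737282
```

>>> nudge_tcp(steps=[{"sz":-0.005,"finger_gap":0},{"sz":-0.005,"finger_gap":0},{"sz":-0.005,"finger_gap":0},{"sz":-0.005,"finger_gap":0},{"sz":-0.005,"finger_gap":0},{"sz":-0.005,"finger_gap":0},{"sz":-0.005,"finger_gap":0},{"sz":-0.005,"finger_gap":0},{"sz":-0.005,"finger_gap":0},{"sx":0.001,"sz":-0.005,"finger_gap":0}])

```text
clock: 20.0
position: [0.5572, 0.1006, 0.0942]
ee_rot: [3.136, 0.18, -0.002]
force: [-2.0, -1.0, 7.0]
width: 0.007
gripper_force: 3.4
```

>>> nudge_tcp(steps=[{"sx":0.001,"sz":-0.005,"finger_gap":0},{"sx":0.001,"sz":-0.005,"finger_gap":0},{"sx":0.001,"sz":-0.005,"finger_gap":0},{"sx":0.001,"sz":-0.005,"finger_gap":0},{"sz":-0.005,"finger_gap":0},{"sz":-0.005,"finger_gap":0},{"sz":-0.005,"finger_gap":0},{"sz":-0.005,"finger_gap":0},{"sz":-0.004,"finger_gap":0},{"sz":-0.003,"finger_gap":0}])

```text
clock: 21.0
position: [0.5609, 0.101, 0.1413]
ee_rot: [3.136, 0.18, -0.003]
force: [-0.1, 0.3, -0.2]
width: 0.003
gripper_force: 0.0
```

```bash
python3 -c "from h import *;st()"
```

```text
h,y,z [0.5688 0.0359 0.1413] yaw 0.115 zdir [-0.002 -0.001 -1.   ] F [-0.1  0.3 -0.2] t 21.0 w 0.003 g 0.0
```

>>> nudge_tcp(steps=[{"sz":0.009,"finger_gap":0},{"sx":-0.001,"sz":0.009,"finger_gap":0},{"sx":-0.001,"sz":0.009,"finger_gap":0},{"sx":-0.001,"sz":0.009,"finger_gap":0},{"sx":-0.001,"sz":0.009,"finger_gap":0},{"sx":-0.001,"sz":0.009,"finger_gap":0},{"sz":0.009,"finger_gap":0},{"sz":0.009,"finger_gap":0},{"sz":0.009,"finger_gap":0},{"sz":0.008,"finger_gap":0}])

```text
clock: 22.0
position: [0.5556, 0.1005, 0.0515]
ee_rot: [3.136, 0.181, -0.004]
force: [-2.8, -0.3, 8.2]
width: 0.002
gripper_force: 4.5
```

>>> nudge_tcp(steps=[{"sz":0.005,"finger_gap":0},{"sz":0.002,"finger_gap":0},{"finger_gap":0}])

```text
clock: 22.3
position: [0.5564, 0.1006, 0.0467]
ee_rot: [3.135, 0.18, -0.001]
force: [-8.9, -3.6, 27.6]
width: 0.005
gripper_force: 14.1
```

```bash
python3 -c "from h import *;st()"
```

```text
h,y,z [0.5643 0.0361 0.0467] yaw 0.115 zdir [-0.    -0.001 -1.   ] F [-8.9 -3.6 27.6] t 22.3 w 0.005 g 14.133718237280846
```

>>> nudge_tcp(steps=[{"sz":-0.005,"finger_gap":0},{"sz":-0.005,"finger_gap":0},{"sz":-0.005,"finger_gap":0},{"sz":-0.005,"finger_gap":0},{"sz":-0.005,"finger_gap":0},{"sz":-0.005,"finger_gap":0},{"sz":-0.005,"finger_gap":0},{"sz":-0.005,"finger_gap":0},{"sz":-0.005,"finger_gap":0},{"sx":0.001,"sz":-0.005,"finger_gap":0}])

```text
clock: 23.3
position: [0.5573, 0.1006, 0.0953]
ee_rot: [3.136, 0.18, -0.002]
force: [-1.9, -0.7, 6.5]
width: 0.004
gripper_force: 3.3
```

>>> nudge_tcp(steps=[{"sx":0.001,"sz":-0.005,"finger_gap":0},{"sx":0.001,"sz":-0.005,"finger_gap":0},{"sx":0.001,"sz":-0.005,"finger_gap":0},{"sx":0.001,"sz":-0.005,"finger_gap":0},{"sz":-0.005,"finger_gap":0},{"sz":-0.005,"finger_gap":0},{"sz":-0.005,"finger_gap":0},{"sz":-0.005,"finger_gap":0},{"sz":-0.004,"finger_gap":0},{"sz":-0.003,"finger_gap":0}])

```text
clock: 24.3
position: [0.561, 0.101, 0.1424]
ee_rot: [3.136, 0.18, -0.003]
force: [-0.7, -0.2, 0.3]
width: 0.004
gripper_force: 0.0
```

```bash
python3 -c "from h import *;st()"
```

```text
h,y,z [0.5689 0.036  0.1424] yaw 0.115 zdir [-0.002 -0.001 -1.   ] F [-0.7 -0.2  0.3] t 24.3 w 0.004 g 0.0
```

>>> nudge_tcp(steps=[{"sy":-0.004,"sz":-0.04,"finger_gap":0},{"sy":-0.004,"sz":-0.04,"finger_gap":0},{"sx":0.03,"sy":-0.005,"sz":-0.015,"finger_gap":0},{"sx":0.045,"finger_gap":0},{"sx":0.045,"finger_gap":0},{"sx":0.04,"finger_gap":0},{"sx":0.01,"finger_gap":0},{"finger_gap":0}])

```text
clock: 25.1
position: [0.7297, 0.1337, 0.2356]
ee_rot: [3.136, 0.18, -0.004]
force: [-0.9, -0.7, -0.5]
width: 0.004
gripper_force: 0.0
```

```bash
python3 -c "
from h import *;st()
ax=.632
al=np.radians(np.linspace(114,36.5,23));p=np.c_[ax-.193*np.cos(al)+.0095,.008+.193*np.sin(al)]
for a,q,d in zip(np.degrees(al[1:]),p[1:],np.diff(p,axis=0)):print(round(a,1),q.round(4),d.round(4))
print(p[0])"
```

```text
h,y,z [0.7402 0.0491 0.2356] yaw 0.114 zdir [-0.003 -0.    -1.   ] F [-0.9 -0.7 -0.5] t 25.1 w 0.004 g 0.0
110.5 [0.709  0.1888] [-0.011   0.0045]
107.0 [0.6978 0.1926] [-0.0112  0.0038]
103.4 [0.6863 0.1957] [-0.0114  0.0031]
99.9 [0.6747 0.1981] [-0.0116  0.0024]
96.4 [0.663  0.1998] [-0.0117  0.0017]
92.9 [0.6511 0.2008] [-0.0118  0.001 ]
89.3 [0.6393 0.201 ] [-0.0119  0.0002]
85.8 [0.6274 0.2005] [-0.0119 -0.0005]
82.3 [0.6156 0.1993] [-0.0118 -0.0012]
78.8 [0.6039 0.1973] [-0.0117 -0.002 ]
75.2 [0.5924 0.1946] [-0.0116 -0.0027]
71.7 [0.581  0.1913] [-0.0114 -0.0034]
68.2 [0.5698 0.1872] [-0.0111 -0.0041]
64.7 [0.559  0.1825] [-0.0109 -0.0047]
61.2 [0.5484 0.1771] [-0.0106 -0.0054]
57.6 [0.5382 0.171 ] [-0.0102 -0.006 ]
54.1 [0.5284 0.1644] [-0.0098 -0.0067]
50.6 [0.519  0.1571] [-0.0094 -0.0072]
47.1 [0.51   0.1493] [-0.0089 -0.0078]
43.5 [0.5016 0.141 ] [-0.0084 -0.0083]
40.0 [0.4937 0.1321] [-0.0079 -0.0088]
36.5 [0.4864 0.1228] [-0.0073 -0.0093]
[0.72000017 0.18431427]
```

>>> nudge_tcp(steps=[{"sz":0.02,"finger_gap":0},{"sz":0.02,"finger_gap":0},{"sz":0.01,"finger_gap":0},{"sx":-0.01,"finger_gap":0},{"sx":-0.01,"sz":-0.001,"finger_gap":0},{"sx":-0.011,"sz":-0.0045,"finger_gap":0},{"sx":-0.011,"sz":-0.004,"finger_gap":0},{"sx":-0.0114,"sz":-0.003,"finger_gap":0},{"sx":-0.0116,"sz":-0.0024,"finger_gap":0},{"finger_gap":0}])

```text
clock: 26.1
position: [0.6631, 0.1262, 0.2037]
ee_rot: [3.136, 0.181, -0.0]
force: [0.2, -1.1, 0.1]
width: 0.004
gripper_force: 0.0
```

```bash
python3 -c "from h import *;st()"
```

```text
h,y,z [0.6732 0.0493 0.2037] yaw 0.115 zdir [-0. -0. -1.] F [ 0.2 -1.1  0.1] t 26.1 w 0.004 g 0.0
```

>>> nudge_tcp(steps=[{"sx":-0.011,"sz":0.004,"finger_gap":0},{"sx":-0.011,"finger_gap":0}])

```text
clock: 26.3
position: [0.6436, 0.1239, 0.1993]
ee_rot: [-3.136, -0.18, -0.004]
force: [3.8, 0.2, 2.7]
width: 0.002
gripper_force: 2.2
```

```bash
python3 -c "
from h import *;st()
from cell import arm
d=arm.get_image('side');cv2.imwrite('pics/p4.png',cv2.resize(d['image'][60:260,220:420],(500,500)))"
```

```text
h,y,z [0.6536 0.0493 0.1993] yaw 0.115 zdir [ 0.002  0.001 -1.   ] F [3.8 0.2 2.7] t 26.3 w 0.002 g 2.2483470663428307
```

View pics/p4.png

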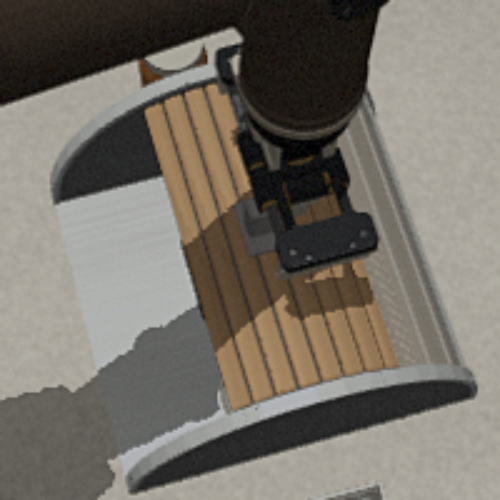

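The view shows the shutter coming forward, with its pull (crop (260,220)) just ahead of the fingers and about 4 N of push. I continue along the arc.

>>> nudge_tcp(steps=[{"sx":-0.0119,"finger_gap":0},{"sx":-0.0119,"sz":0.0005,"finger_gap":0},{"sx":-0.0118,"sz":0.0012,"finger_gap":0},{"sx":-0.0117,"sz":0.002,"finger_gap":0},{"sx":-0.0116,"sz":0.0027,"finger_gap":0},{"sx":-0.0114,"sz":0.0034,"finger_gap":0},{"sx":-0.0111,"sz":0.0041,"finger_gap":0},{"sx":-0.0109,"sz":0.0047,"finger_gap":0}])

```text
clock: 27.15
position: [0.5515, 0.1136, 0.1807]
ee_rot: [-3.136, -0.18, -0.002]
force: [2.0, 0.9, 3.4]
width: 0.004
gripper_force: 1.5
```

```bash
python3 -c "from h import *;st()"
```

```text
h,y,z [0.5609 0.0496 0.1807] yaw 0.115 zdir [ 0.002  0.001 -1.   ] F [2.  0.9 3.4] t 27.15 w 0.004 g 1.4843007072340697
```

>>> nudge_tcp(steps=[{"sx":-0.011,"sz":0.0040,"finger_gap":0},{"sx":-0.0105,"sz":0.006,"finger_gap":0},{"sx":-0.0098,"sz":0.0067,"finger_gap":0},{"sx":-0.0094,"sz":0.0072,"finger_gap":0},{"sx":-0.0089,"sz":0.0078,"finger_gap":0},{"sx":-0.0084,"sz":0.0083,"finger_gap":0},{"sx":-0.0079,"sz":0.0088,"finger_gap":0}])

```text
clock: 27.85
position: [0.4851, 0.1057, 0.1305]
ee_rot: [-3.136, -0.18, 0.0]
force: [2.3, 0.8, 0.2]
width: 0.006
gripper_force: 0.7
```

```bash
python3 -c "from h import *;st()"
```

```text
h,y,z [0.494  0.0493 0.1305] yaw 0.115 zdir [-0.  0. -1.] F [2.3 0.8 0.2] t 27.85 w 0.006 g 0.7175245822872967
```

>>> nudge_tcp(steps=[{"sx":-0.0073,"sz":0.009,"finger_gap":0},{"finger_gap":0}])

```text
clock: 28.05
position: [0.4784, 0.1048, 0.1217]
ee_rot: [-3.136, -0.18, -0.002]
force: [2.7, 0.1, 4.0]
width: 0.007
gripper_force: 1.8
```

```bash
python3 -c "from h import *;st()"
```

```text
h,y,z [0.4873 0.0492 0.1217] yaw 0.115 zdir [ 0.001  0.    -1.   ] F [2.7 0.1 4. ] t 28.05 w 0.007 g 1.7651954584289342
```

>>> nudge_tcp(steps=[{"sx":-0.002,"sz":0.004,"finger_gap":0},{"finger_gap":0}])

```text
clock: 28.25
position: [0.4789, 0.1051, 0.1203]
ee_rot: [-3.136, -0.18, -0.009]
force: [0.2, -1.7, 24.1]
width: 0.008
gripper_force: 10.5
```

```bash
python3 -c "from h import *;st()"
```

```text
h,y,z [0.4878 0.0494 0.1203] yaw 0.114 zdir [ 0.006  0.    -1.   ] F [ 0.2 -1.7 24.1] t 28.25 w 0.008 g 10.527655519545078
```

>>> nudge_tcp(steps=[{"sx":-0.004,"sz":0.001,"finger_gap":0},{"sx":-0.002,"sz":0.001,"finger_gap":0},{"finger_gap":0}])

```text
clock: 28.55
position: [0.4784, 0.105, 0.1203]
ee_rot: [-3.134, -0.178, -0.025]
force: [13.6, -2.7, 28.5]
width: 0.005
gripper_force: 15.2
```

```bash
python3 -c "from h import *;st()"
```

```text
h,y,z [0.4873 0.0494 0.1203] yaw 0.113 zdir [ 0.016  0.003 -1.   ] F [13.6 -2.7 28.5] t 28.55 w 0.005 g 15.20961033180356
```

>>> nudge_tcp(steps=[{"sz":-0.02,"finger_gap":0},{"sz":-0.04,"finger_gap":0},{"sx":-0.03,"sy":0.05,"sz":-0.03,"finger_gap":0},{"sx":-0.03,"sy":0.05,"sz":-0.01,"finger_gap":0},{"sx":-0.03,"sy":0.05,"finger_gap":0},{"sy":0.05,"finger_gap":0},{"sy":0.05,"finger_gap":0},{"sy":0.05,"finger_gap":0},{"finger_gap":0}])

```text
clock: 29.45
position: [0.427, -0.1831, 0.2064]
ee_rot: [3.135, 0.165, -0.003]
force: [-0.8, 0.9, -0.4]
width: 0.005
gripper_force: 0.0
```

Run:
```python
from h import *;st()
from cell import arm
ims=[]
for n in("side","top"):
    d=arm.get_image(n);np.savez(f"{n}5.npz",**d);ims.append(d["image"])
a=cv2.resize(ims[0][75:265,230:420],(400,400),interpolation=cv2.INTER_CUBIC);b=cv2.resize(ims[1][120:285,195:360],(400,400),interpolation=cv2.INTER_CUBIC)
cv2.imwrite("pics/p5.png",np.hstack([a,b]))
```

```text
h,y,z [ 0.4032 -0.2309  0.2064] yaw 0.105 zdir [-0.002 -0.002 -1.   ] F [-0.8  0.9 -0.4] t 29.45 w 0.005 g 0.0
```

View pics/p5.png

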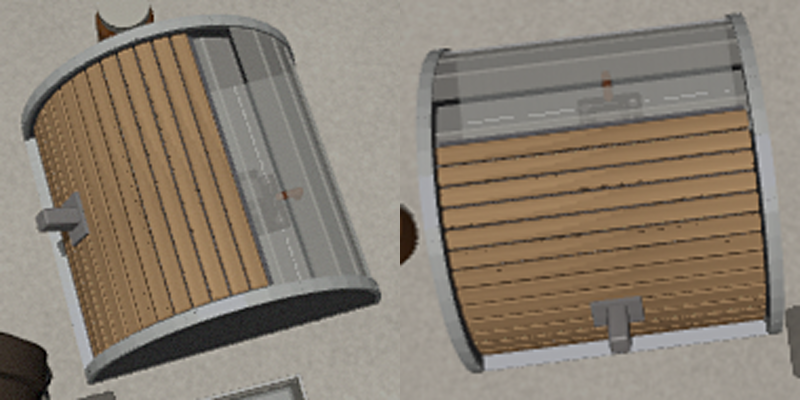

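Now the pull sits lower than it did at the start: its tip is at side crop (40,222) and top crop (620,350). I check that against the fully shut geometry.

Run:
```python
from h import *
T=lambda x,y:((x-400)/2.4242+195-.25,y/2.4242+120-.25)
for s,t in((S(52,211),T(617,330)),(S(40,221),T(620,350))):
    P,e=tri(s,t,"5");h=hood(P);print(h,e,"ang",np.degrees(np.arctan2(h[2]-.008,.632-h[0])),np.hypot(h[2]-.008,.632-h[0]))
```

```text
[0.47083544 0.0490857  0.13456627] 0.0012141311474526684 ang 38.14336917445983 0.20492202033559598
[0.45402307 0.0500838  0.11242503] 0.0005551455974492348 ang 30.401577459649946 0.20635012484567536
```

```bash
python3 -c "from cell import arm;print(arm.sign_off())"
```

```text
the job is handed in; nothing more can be done
None
```

I rolled the shutter up to its stop, pumped the lever four full strokes with eased returns, and pushed the shutter shut against its stop. I handed the job in at about 29.5 s of the 72 s limit. The bowls, tub and jar were not touched on purpose, though I did not re-measure their positions at the end.

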